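# Lock the adhesive pot and present a blind spacer hole-up

### The job

Lock the adhesive pot first by turning its collar clockwise until the lug points squarely at the raised mark on the pot's flange. Then pick up the blind spacer that is lying on its side, turn it so that its blind hole faces straight up, and finish while still holding it like that in the gripper, upright and still, a good hand's breadth above the middle of the round drip tray, ready to be filled. Leave the solid stud and the other things on the table where they are.

Things in the scene. Friction and masses are not known exactly. Their poses are not given: they have to be found in the camera images.
- pot: White cylindrical adhesive pot fixed to the table, 124 mm across the foot, aluminium flange 120 mm across with its top at 76 mm. Origin: centre of the underside; its x axis points from the pot's axis to the locked mark, z up. The collar turns about the pot's vertical axis.
- mark (a point): The locked mark: outer end of a dark steel bar 16 mm long, 5 mm wide, standing 5 mm proud of the flange at its rim, 60 mm from the pot's axis.
- collar (a joint): Turn of the round knurled aluminium collar on the pot, rad, growing clockwise seen from above; 1.3 = locked, lug at the mark. Travel -0.1 to 1.75, no stop at the mark; about 0.1 N m of friction keeps it where it is left. Collar 56 mm across, 77 to 113 mm above the table; grip it across its diameter from above at any yaw (its side is clear above 87 mm; a disc shows 3 mm above its top).
- lug (a point): Outer part of the collar's only lug, a block 9 mm wide and 9 mm high that sticks out 17 mm from the collar's side at its foot (78 to 87 mm above the table); the point lies 43 mm from the pot's axis and turns with the collar.
- tray: Round shallow steel drip tray fixed to the table, 170 mm across, rim 12 mm high. Origin: centre of the underside.
- spacer: Loose aluminium blind spacer, 62 mm long, 0.1 to 0.22 kg, lying on its side: square body 36 x 36 x 50 mm (x -31 to +19 mm), then a round neck 30 mm across, 12 mm long (x +19 to +31). The blind hole opens in the neck's end; the other end is plain and closed. Origin: middle of its length, on its underside as it lies; x points along it out of the hole (hole up = x up), z up as it lies.
- mouth (a point): Centre of the mouth of the spacer's blind hole (21 mm across, 42 mm deep), in the neck's end face: 31 mm along the spacer's x from its origin, 18 mm above its underside as it lies. By feel, the spacer is 36 mm wide across the body, 30 mm across the neck.
- stud: Loose solid stud, leave alone: the same square body 36 x 36 x 50 mm but with a thin steel pin 12 mm in diameter, 25 mm long, at one end and no hole. Origin under it, 6 mm from the middle of its body towards the pin; x points along the pin.
- tape_roll: Bystander: paper-coloured roll of tape lying flat, 90 mm across, 24 mm high. Origin: centre of its underside.
- can: Bystander: standing tin with black cap, 66 mm across, 95 mm high. Origin: centre of its underside.
- jar: Bystander: standing white jar, 64 mm across, 75 mm high. Origin: centre of its underside.
- tape_measure: Bystander: grey tape measure case, 66 x 36 x 62 mm high. Origin: centre of its underside.
- knife: Bystander: black utility knife lying flat, 150 mm long, 12 mm high. Origin: under the middle of its handle.
- brush: Bystander: laminating brush lying flat on the far side, handle along its x. Origin: on its underside.
Not all that is in view belongs to the job. Leave any orange or pink look-alike of the spacer alone.

How it is judged:
On the way, in this order (a step that is already met when the one before it is completed fails the run):
1. the collar's lug stands at the locked mark, the spacer still lying on the table (value of joint collar between 1.18 and 1.42 rad and height (world z) of mouth below 0.05 m), for 0.3 s.
2. the spacer is held hole-up above the drip tray (angle between spacer's own x axis and vertical below 0.26 rad and height (world z) of mouth above 0.14 m and horizontal distance between mouth and tray below 0.07 m and contact force between the fingers and spacer above 1 N and contact force between spacer and tray below 0.1 N), for 0.3 s.
At the end, for the whole second after the job is handed in: Collar at 1.3 +/- 0.15 rad (0.12 when first locked, before the spacer is lifted); spacer gripped, still (0.03 m/s, 0.3 rad/s), hole within 0.26 rad of straight up, its mouth over 140 mm above the table and within 70 mm sideways of the tray centre, clear of the tray (all of step 2 and value of joint collar between 1.15 and 1.45 rad and linear speed of spacer below 0.03 m/s and angular speed of spacer below 0.3 rad/s); the arm keeps its last pose, push and grip.
It fails at once if the solid stud is moved more than 30 mm (distance of stud from where it was at the start of the episode above 0.03 m).
It fails at once if another thing on the table is moved more than 40 mm (distance of any of tape_roll, can, jar, tape_measure, knife, brush from where it was at the start of the episode above 0.04 m).
It also fails if it takes over 50 s, if anything falls off the work surface, if the arm or the gripper's body presses on something with over 40 N, if the wrist force passes 120 N, or if a joint passes its speed limit or range.

### The arm

A 7-joint arm with a two-finger parallel gripper is mounted at the origin on the work surface. World frame = base frame: x ahead of the robot, y to its left, z up, the work surface at z = 0. Lengths are in m, angles in rad, forces in N, time in s.
With the tool pointing down it reaches from about 0.425 to 0.875 m from the base axis. Payload 4.7 kg.
Tool frame: the origin (TCP) lies at the very end of the fingers, on their centre line; the grasp point (between the pads) lies 19 mm behind it; z points along the fingers, x is the direction in which the jaws open and shut, and the axes are right-handed (so a half turn about z gives the same grasp; the last joint's range is limited). The gripper opens to 87 mm and grips with 3 to 60 N. Pads are 19 mm wide; open, the fingers measure 117 mm over their backs; the gripper's body (75 mm by 190 mm) begins 51 mm behind the grasp point.
Start: joints at [0.014, 0.321, -0.07, 1.45, 0.023, 1.371, -0.057], TCP at [0.65, -0, 0.223] pointing down, gripper open.
Joint ranges: [-2.86, 2.86], [-0.3, 2.09], [-1.38, 1.24], [0.06, 2.45], [-1.56, 4.7], [0.09, 2.05], [-2.69, 2.69]. Speed limits (rad/s): [2.57, 2.57, 3.14, 3.14, 3.14, 3.14, 3.14].

### API

Orientations are given as a unit quaternion [w, x, y, z].
In Python, from bench import * gives the robot as it stands. The module is installed in compiled form; this text tells all that it offers.
- The arm moves only by the shell command python3 -m creep 'ROWS' [OPENING] [FORCE]. ROWS is JSON, a list of rows, each a list of 2 entries, a list of its own where there are three numbers: the shift along the tool's x, y, z in cm, then the turn about the tool's z in rad. In form: [[[x, y, z], spin], ...]. A call has 1 to 5 rows; each row shifts and turns the commanded pose from where the row before left it, along the tool's axes as they then stand; what a row does not reach is not made up. A row lasts 1/12 s, in which the tool goes at most 41.7 mm and 7.16 degrees, less where a joint would pass 70% of its speed; a pose out of reach is approached as far as the arm can. A call is refused whole if a number of a shift passes 4.17 or a number of a turn 0.125, either way. A call with a gripper value outside its range is refused whole. OPENING is the finger opening in cm, from 0 to 8.7, set as the call begins (- or left out, the last holds). The fingers move at their own pace and stop on an object; FORCE is the grip in N (left out, the last holds). Time passes only in rows, so rows that do not move let the fingers close. It gives the time, the measured TCP pose, the force and the opening at its end, in the units of the state.
- get_state(): the state, without advancing time (a new reading comes with each control period).
- snapshot(name): name is "scene" or "side" or "wrist"; returns a dict with "color" (400x640x3 uint8, red, green, blue), "z_map" (400x640 float32, m along the optical axis (not along the pixel's ray), 0 where there is no reading), "intrinsics" (3x3 intrinsics, pixels), "R" (3x3) and "t" (3): a world point X has camera coordinates R X + t. Camera axes: x right, y down, z forward; pixel columns grow to the right and rows downward; lengths in m; the calibration is good to about 2 mm. The wrist camera is an equidistant fisheye: a pixel r from the principal point sees the ray r / f radians off the axis. A picture is of the moment at which its call begins.
- finish_job(): hands the job in, once; it reports no verdict.
The state is a dict: "time": time; "joint_positions": joint angles; "joint_velocities": joint speeds; "joint_torque": joint torques, N m; "position": TCP position; "ee_rot": TCP orientation; "contact_force": force on the tool from outside, world axes, zero at the start; "ft_torque": the same for the moment, N m; "width": finger opening in m.
Only numpy, scipy, OpenCV 4.12 (cv2) and the standard library are available. Lean on these libraries where they do the work, as an engineer would, in place of code of your own. Each camera call takes 0.05 s, during which the arm holds its last target. There are 200 camera calls.

## Working session

There is one attempt and no reset: what is moved stays moved. The work goes in short steps, Python scripts to look and compute and a shell command to move; the robot and the scene stay as the last step left them, time stands still between calls to the robot, and variables do not carry over. Pictures are saved under pics/ and viewed, about 8 in all and at most 12, crops included, and the job is handed in when it is done.

```bash
mkdir -p pics; cat > h.py <<'E'
from bench import *
import numpy as np, cv2
def save(s,f,crop=None,k=1):
    im=s["color"][:,:,::-1]
    if crop: r0,r1,c0,c1=crop; im=im[r0:r1,c0:c1]
    cv2.imwrite("pics/"+f,cv2.resize(im,None,fx=k,fy=k,interpolation=cv2.INTER_CUBIC))
def ray(s,u,v):
    K=s["intrinsics"];R=np.array(s["R"]);t=np.array(s["t"])
    d=R.T@np.array([(u-K[0,2])/K[0,0],(v-K[1,2])/K[1,1],1]); return -R.T@t,d
def onplane(s,u,v,z):
    o,d=ray(s,u,v); return o+d*(z-o[2])/d[2]
def pts(s):
    K=s["intrinsics"];R=np.array(s["R"]);t=np.array(s["t"]);Z=s["z_map"]
    v,u=np.mgrid[:400,:640]
    c=np.stack([(u-K[0,2])/K[0,0]*Z,(v-K[1,2])/K[1,1]*Z,Z],-1)
    p=(c-t)@R; p[Z==0]=np.nan; return p
E
python3 - <<'E'
from h import *
s=snapshot("scene");d=snapshot("side")
save(s,"a.png",k=1.25);save(d,"b.png",k=1.25)
for q in (s,d): print(-np.array(q["R"]).T@q["t"],np.array(q["R"])[2])
E
```

```text
[1.1319884  0.71109693 1.17207123] [-0.40981792 -0.49376773 -0.76696982]
[ 0.12643538 -0.8821354   0.92243797] [ 0.31784616  0.67050595 -0.67036974]
```

View pics/a.png

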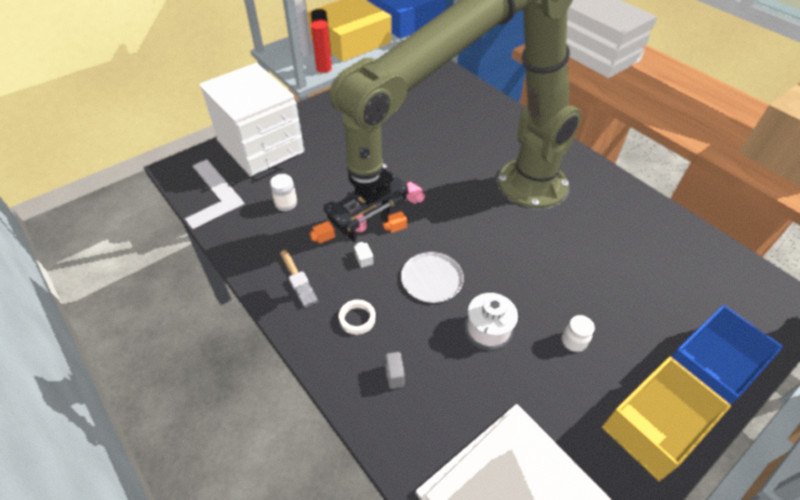

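View pics/b.png

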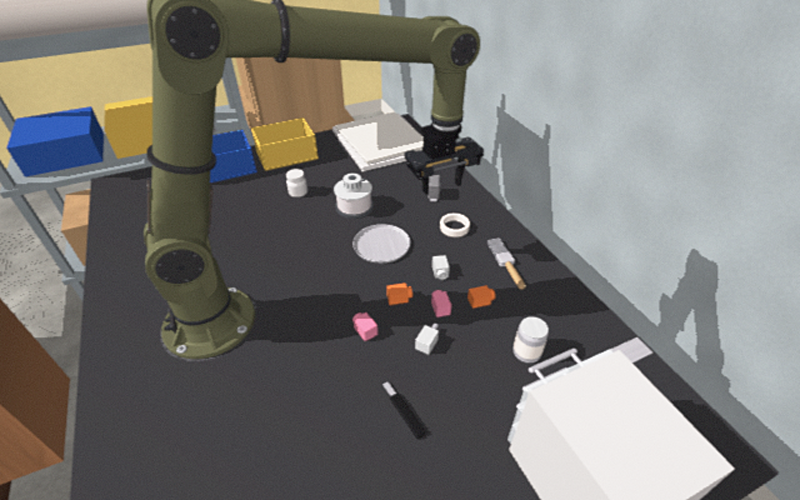

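Scene (800-wide): pot (492,320), tray (432,277), light block (363,254). Side: light block (440,267) near the tray, another (428,340) with something thin at its top, the rest orange/pink decoys. Zooming in on the blocks and the pot.

```bash
python3 - <<'E'
from h import *
s=snapshot("scene");d=snapshot("side")
def c(q,u,v,w,h,k):  return cv2.resize(q["color"][v-h:v+h,u-w:u+w,::-1],(400,300),interpolation=cv2.INTER_CUBIC)
m=np.vstack([np.hstack([c(s,394,252,40,30,5),c(d,283,155,40,30,5)]),np.hstack([c(s,290,203,20,15,10),np.hstack([cv2.resize(c(d,352,213,20,15,10),(200,150)),cv2.resize(c(d,342,271,20,15,10),(200,150))]).repeat(2,0)])])
cv2.imwrite("pics/c.png",m)
for n,q in(("scene",s),("side",d)):
    P=pts(q);col=q["color"].astype(int)
    sat=col.max(-1)-col.min(-1);v=col.max(-1)
    m=((sat<30)&(v>110)&(P[...,2]>0.004)&(P[...,2]<0.13)&(P[...,0]>.3)&(P[...,0]<1.)&(abs(P[...,1])<.45)).astype(np.uint8)
    k,L,st,ce=cv2.connectedComponentsWithStats(m)
    for i in range(1,k):
        if st[i,4]>40:
            p=P[L==i]; print(n,st[i],ce[i].round(0),"med",np.median(p,0).round(3),"lo",np.percentile(p,3,0).round(3),"hi",np.percentile(p,97,0).round(3))
E
```

```text
scene [217 140  21  29 461] [227. 154.] med [ 0.682 -0.389  0.073] lo [ 0.65  -0.431  0.008] hi [ 0.707 -0.376  0.098]
scene [284 194  16  20 207] [291. 203.] med [ 0.619 -0.075  0.034] lo [ 0.597 -0.115  0.007] hi [ 0.638 -0.053  0.041]
scene [321 201  51  41 678] [347. 220.] med [0.494 0.085 0.006] lo [0.429 0.01  0.004] hi [0.584 0.164 0.014]
scene [232 217  22  29 340] [242. 231.] med [ 0.811 -0.09   0.018] lo [ 0.788 -0.142  0.01 ] hi [ 0.833 -0.04   0.023]
scene [ 374  234   41   45 1390] [393. 256.] med [0.519 0.316 0.076] lo [0.452 0.252 0.01 ] hi [0.556 0.357 0.116]
scene [271 239  30  29 355] [286. 253.] med [0.749 0.072 0.021] lo [0.708 0.029 0.005] hi [0.791 0.114 0.028]
scene [450 253  18  21 114] [457. 261.] med [0.368 0.443 0.07 ] lo [0.335 0.432 0.007] hi [0.384 0.45  0.078]
scene [309 282  15  28 342] [316. 295.] med [0.776 0.265 0.06 ] lo [0.749 0.228 0.02 ] hi [0.798 0.289 0.066]
side [230 139  15  18 213] [237. 148.] med [0.349 0.435 0.043] lo [0.325 0.426 0.007] hi [0.376 0.448 0.075]
side [267 139  30  33 769] [282. 156.] med [0.486 0.272 0.073] lo [0.444 0.243 
[... 246 characters left out ...]
]
side [282 179  46  31 183] [303. 191.] med [0.51  0.123 0.008] lo [0.425 0.006 0.004] hi [0.586 0.17  0.013]
side [390 190  21  23 247] [400. 201.] med [ 0.801 -0.102  0.016] lo [ 0.778 -0.147  0.006] hi [ 0.824 -0.049  0.021]
side [345 204  14  20 201] [352. 213.] med [ 0.606 -0.098  0.032] lo [ 0.589 -0.12   0.006] hi [ 0.629 -0.061  0.037]
side [410 253  28  37 770] [424. 271.] med [ 0.656 -0.425  0.079] lo [ 0.638 -0.445  0.008] hi [ 0.693 -0.39   0.096]
side [332 259  18  24 288] [341. 270.] med [ 0.46  -0.297  0.033] lo [ 0.436 -0.318  0.007] hi [ 0.498 -0.267  0.038]
side [306 306  11  11  54] [311. 311.] med [ 0.331 -0.37   0.007] lo [ 0.325 -0.388  0.005] hi [ 0.338 -0.354  0.012]
```

View pics/c.png

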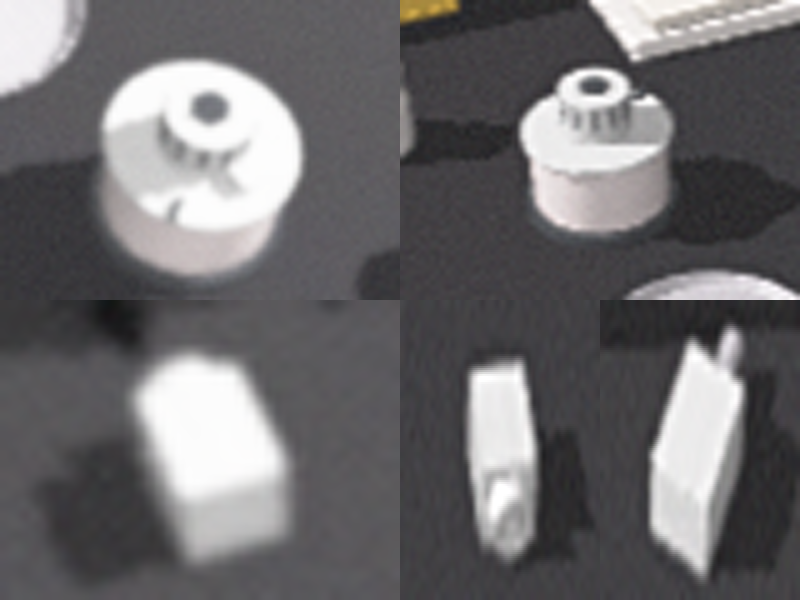

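Pot crops: mark bar at scene px (389.6,264), lug around (400,257.5), collar top disc (395.6,243). The block at (0.614,-0.085) shows a round neck with a hole facing -y in the side view, so it is the spacer. The other block, at (0.46,-0.297), has a pin and is the stud.

```bash
python3 - <<'E'
from h import *
s=snapshot("scene");d=snapshot("side")
c=onplane(s,395.6,243,.116);c2=onplane(d,243+193/5.,125+85/5.,.116)
print("collar",c,c2,"mark",onplane(s,389.6,264,.081),"lug",onplane(s,400,257.6,.087), "luginside",onplane(d,243+245/5.,125+98/5.,.087))
# disc/flange centre by depth
P=pts(s);m=(abs(P[...,2]-.076)<.004)&(np.hypot(P[...,0]-c[0],P[...,1]-c[1])<.08)
h,_=cv2.findContours(m.astype(np.uint8),0,1);h=max(h,key=cv2.contourArea)
q=np.array([onplane(s,*p,.076)[:2] for p in cv2.convexHull(h)[:,0]]);print("flange",cv2.minEnclosingCircle(q.astype(np.float32)))
# tray
for n,x in(("scene",s),("side",d)):
    P=pts(x);col=x["color"].astype(int)
    m=((col.min(-1)>110)&(abs(P[...,2])<.02)&(np.hypot(P[...,0]-.51,P[...,1]-.09)<.12)).astype(np.uint8)
    h,_=cv2.findContours(m,0,1);h=max(h,key=cv2.contourArea)
    q=np.array([onplane(x,*p,.011)[:2] for p in h[:,0]]);print(n,"tray",cv2.minEnclosingCircle(q.astype(np.float32)))
    # spacer top face
    m=((col.min(-1)>110)&(abs(P[...,2]-.036)<.005)&(np.hypot(P[...,0]-.615,P[...,1]+.085)<.06)).astype(np.uint8)
    q=np.array([onplane(x,a,b,.036)[:2] for b,a in np.argwhere(m)],np.float32);print("top",len(q),cv2.minAreaRect(q))
    # decoys
    sat=col.max(-1)-col.min(-1)
    m=((sat>70)&(col[...,0]>140)&(P[...,2]>.004)&(P[...,2]<.06)&(P[...,0]>.3)&(P[...,0]<.8)).astype(np.uint8)
    k,L,st,ce=cv2.connectedComponentsWithStats(m)
    for i in range(1,k):
        if st[i,4]>30: print("decoy",np.nanpercentile(P[L==i],3,0).round(3),np.nanpercentile(P[L==i],97,0).round(3))
E
```

```text
collar [0.50184329 0.30101877 0.116     ] [0.49835884 0.29228043 0.116     ] mark [0.54884145 0.3296872  0.081     ] lug [0.51177222 0.33534806 0.087     ] luginside [0.54312917 0.29958641 0.087     ]
flange ((0.50177001953125, 0.3030678331851959), 0.06109963357448578)
scene tray ((0.5074700117111206, 0.08686275035142899), 0.08991158753633499)
top 125 ((0.6152483820915222, -0.08330707252025604), (0.06467778980731964, 0.037121761590242386), 75.03227233886719)
decoy [ 0.377 -1.844  0.006] [ 0.788 -1.815  0.058]
decoy [ 0.331 -0.21   0.009] [ 0.367 -0.155  0.04 ]
decoy [ 0.444 -0.143  0.007] [ 0.501 -0.103  0.04 ]
decoy [ 0.634 -0.242  0.007] [ 0.691 -0.202  0.04 ]
decoy [ 0.782 -0.219  0.016] [ 0.8   -0.154  0.024]
decoy [0.304 0.65  0.004] [0.416 0.789 0.035]
decoy [0.478 0.649 0.006] [0.483 0.789 0.059]
side tray ((0.5039351582527161, 0.08499036729335785), 0.08797793835401535)
top 119 ((0.608649730682373, -0.09161283075809479), (0.0644603744149208, 0.03647725284099579), 72.43878173828125)
decoy [0.357 1.323 0.008] [0.361 1.592 0.059]
decoy [0.305 0.776 0.023] [0.473 0.797 0.059]
decoy [0.306 0.637 0.006] [0.472 0.651 0.058]
decoy [ 0.775 -0.223  0.01 ] [ 0.796 -0.154  0.021]
decoy [ 0.434 -0.149  0.006] [ 0.491 -0.109  0.038]
decoy [ 0.627 -0.248  0.008] [ 0.684 -0.211  0.037]
decoy [ 0.53  -0.234  0.008] [ 0.564 -0.179  0.037]
decoy [ 0.326 -0.221  0.005] [ 0.363 -0.169  0.038]
```

```bash
python3 - <<'E'
from h import *
from scipy.spatial.transform import Rotation as Ro
g=get_state();print(g["time"],g["position"],g["width"]);w=g["ee_rot"];R=Ro.from_quat([*w[1:],w[0]]).as_matrix();print(R.round(3))
s=snapshot("wrist");T=np.array(s["R"]);o=-T.T@s["t"];print("cam in tool",R.T@(o-g["position"]),"axis in tool",R.T@T[2],s["intrinsics"][0,0],s["intrinsics"][:2,2])
E
```

```text
0.3 [ 6.49827306e-01 -3.73464727e-05  2.22198900e-01] 0.08712391275239394
[[ 1.     0.    -0.001]
 [ 0.    -1.    -0.   ]
 [-0.001  0.    -1.   ]]
cam in tool [ 0.00096174 -0.07632302 -0.16223363] axis in tool [-0.00128841  0.27845206  0.96044927] 309.70691628693146 [318.5291032  198.34934984]
```

```bash
python3 -m creep '[[[-1.5,-2.97,0],0],[[-1.5,-2.97,0],0],[[-1.5,-2.97,0],0],[[-1.5,-2.97,0],0],[[-1.5,-2.97,0],0]]'; python3 -m creep '[[[-1.5,-2.97,0],0],[[-1.5,-2.97,0],0],[[-1.5,-2.97,0],0],[[-1.5,-2.97,0],0],[[-1.5,-2.97,0],0]]'; python3 -m creep '[[[0,0,0],0],[[0,0,0],0]]'
python3 - <<'E'
from h import *
s=snapshot("wrist");save(s,"d.png",k=1.25)
K=s["intrinsics"];R=np.array(s["R"])
for p in ([.5,.297,.116],[.548,.33,.081],[.511,.335,.087]):
    c=R@p+s["t"];th=np.arctan2(np.hypot(*c[:2]),c[2]);r=K[0,0]*th;print((K[:2,2]+r*c[:2]/np.hypot(*c[:2]))*1.25)
E
```

```text
time: 0.77
position: [0.5742, 0.1497, 0.2227]
ee_rot: [0.0, 1.0, -0.0, 0.0]
contact_force: [1.1, -0.2, 0.1]
width: 0.0868
time: 1.18
position: [0.4991, 0.2983, 0.2228]
ee_rot: [-0.0, 1.0, -0.0, 0.0]
contact_force: [0.3, 0.8, -0.8]
width: 0.0871
time: 1.35
position: [0.4984, 0.2996, 0.2227]
ee_rot: [-0.0, 1.0, 0.003, -0.0]
contact_force: [-0.3, -0.4, 0.8]
width: 0.0872
[399.56082504 249.34225785]
[459.80292397 197.65731012]
[413.96746773 191.80586723]
```

View pics/d.png

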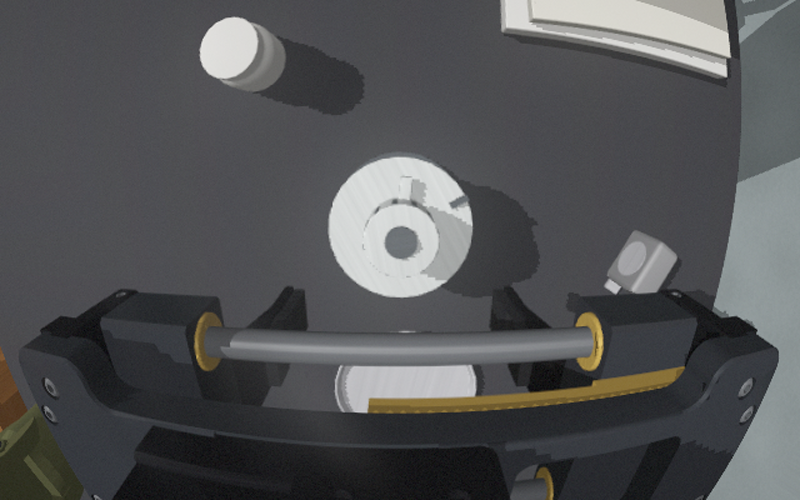

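The wrist view clearly shows the disc centre at (400.5,242), the lug's outer end at (405.5,177) and the mark bar from (452,206) to (470,198), all at 800-wide scale.

```bash
cat >> h.py <<'E'
def fish(s,u,v,z):
    K=s["intrinsics"];R=np.array(s["R"]);t=np.array(s["t"])
    x=np.array([u-K[0,2],v-K[1,2]]);r=np.hypot(*x);th=r/K[0,0]
    d=R.T@np.array([*(np.sin(th)*x/r),np.cos(th)]);o=-R.T@t
    return o+d*(z-o[2])/d[2]
E
python3 - <<'E'
from h import *
s=snapshot("wrist");f=lambda u,v,z:fish(s,u/1.25,v/1.25,z)[:2]
c=f(400.5,242,.116)
fl=[f(u,v,.076) for u,v in((329,227),(472,228),(400,297),(401,156))]
print("disc",c,"flange",(fl[0]+fl[1])/2,(fl[2]+fl[3])/2,fl[1]-fl[0],fl[3]-fl[2])
C=np.array([c[0],(c[1]+(fl[2]+fl[3])[1]/2)/2])
for n,p in(("lug end",f(405.5,178,.087)),("lug mid",f(405.5,186,.087)),("mark out",f(469,199,.081)),("mark in",f(452,206,.081))):
    e=p-C;print(n,p,np.hypot(*e),np.arctan2(e[1],e[0]))
E
```

```text
disc [0.50207091 0.3001521 ] flange [0.50234262 0.30170794] [0.50227445 0.29979492] [ 0.1184305  -0.00063023] [0.00047732 0.12003536]
lug end [0.50594531 0.34330028] 0.04349965618056746 1.481610792307429
lug mid [0.50597416 0.33706711] 0.03729839429131829 1.465955219158142
mark out [0.5570549  0.32644196] 0.061023088046401344 0.4486446796959922
mark in [0.54341128 0.32055106] 0.04617857980250243 0.46185337444036323
```

```bash
python3 -m creep '[[[0.36,0,3.3],0],[[0,0,3.3],0],[[0,0,3.0],0],[[0,0,2.2],0],[[0,0,1.5],0]]'; python3 -m creep '[[[0,0,0],0],[[0,0,0],0],[[0,0,0],0],[[0,0,0],0],[[0,0,0],0]]' 5.2 25;python3 -m creep '[[[0,0,0],0],[[0,0,0],0],[[0,0,0],0]]'; python3 -c "
from h import *
g=get_state();print(g['joint_positions'],g['ft_torque'])"
```

```text
time: 1.87
position: [0.5034, 0.2938, 0.0865]
ee_rot: [0.001, 1.0, -0.002, -0.001]
contact_force: [-0.5, 0.0, 0.6]
width: 0.0866
time: 2.28
position: [0.503, 0.2973, 0.091]
ee_rot: [-0.0, 1.0, -0.0, -0.001]
contact_force: [-8.3, -1.1, 6.0]
width: 0.0616
time: 2.53
position: [0.5001, 0.2974, 0.0905]
ee_rot: [0.001, 1.0, 0.001, -0.003]
contact_force: [-9.8, -2.2, 6.2]
width: 0.0554
[-0.34893049  0.29553083 -0.27026603  1.76715174  0.08508079  1.09615376
 -0.64595619] [-0.40998654  2.2561037   0.10115133]
```

```bash
python3 -m creep '[[[-0.1,0,0],0.11],[[0,0,0],0.115],[[0,0,0],0.115],[[0,0,0],0.115],[[0,0,0],0.115]]'; python3 -m creep '[[[0,0,0],0.115],[[0,0,0],0.115],[[0,0,0],0.115],[[0,0,0],0.11],[[0,0,0],0]]';python3 -m creep '[[[0,0,0],0],[[0,0,0],0],[[0,0,0],0]]'; python3 -m creep '[[[0,0,0],0],[[0,0,0],0],[[0,0,-1],0],[[0,0,-3.5],0],[[0,0,-4],0]]' 8.7;python3 -m creep '[[[0,0,-4],0],[[0,0,-2],0],[[0,0,0],0]]'
python3 - <<'E'
from h import *
s=snapshot("wrist");save(s,"e.png",k=1.25)
print(get_state()["position"])
E
```

```text
time: 2.95
position: [0.4976, 0.2981, 0.0905]
ee_rot: [0.002, 0.959, -0.283, -0.004]
contact_force: [-13.9, -1.2, 8.6]
width: 0.0555
time: 3.37
position: [0.4961, 0.2997, 0.0905]
ee_rot: [0.002, 0.871, -0.491, -0.005]
contact_force: [-15.7, 0.4, 10.2]
width: 0.0555
time: 3.62
position: [0.4961, 0.2996, 0.0905]
ee_rot: [0.002, 0.872, -0.489, -0.005]
contact_force: [-16.3, 0.2, 10.1]
width: 0.0554
time: 4.03
position: [0.5019, 0.2954, 0.1742]
ee_rot: [0.002, 0.871, -0.491, -0.001]
contact_force: [0.9, 0.8, -0.1]
width: 0.0808
time: 4.28
position: [0.5063, 0.2983, 0.2429]
ee_rot: [-0.006, 0.871, -0.491, 0.004]
contact_force: [-0.0, 0.2, -0.0]
width: 0.0868
[0.50507541 0.29755897 0.23952894]
```

View pics/e.png

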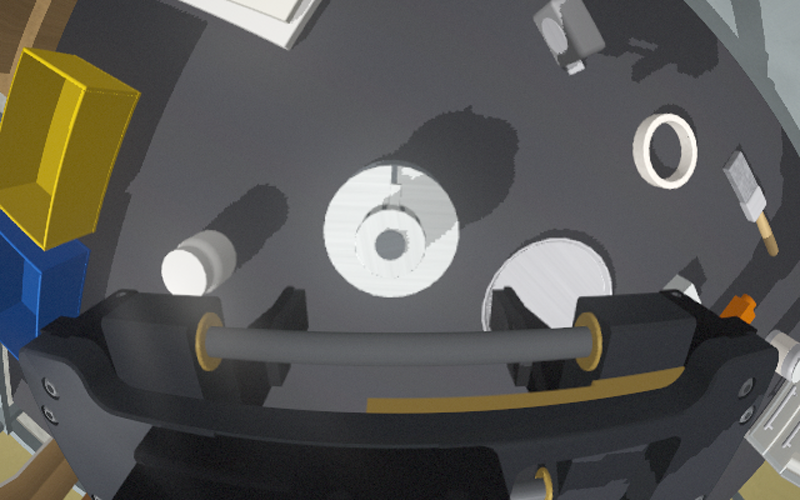

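```bash
python3 - <<'E'
from h import *
s=snapshot("wrist");save(s,"f.png",(125,245,250,380),6)
E
```

```text
(no output)
```

View pics/f.png

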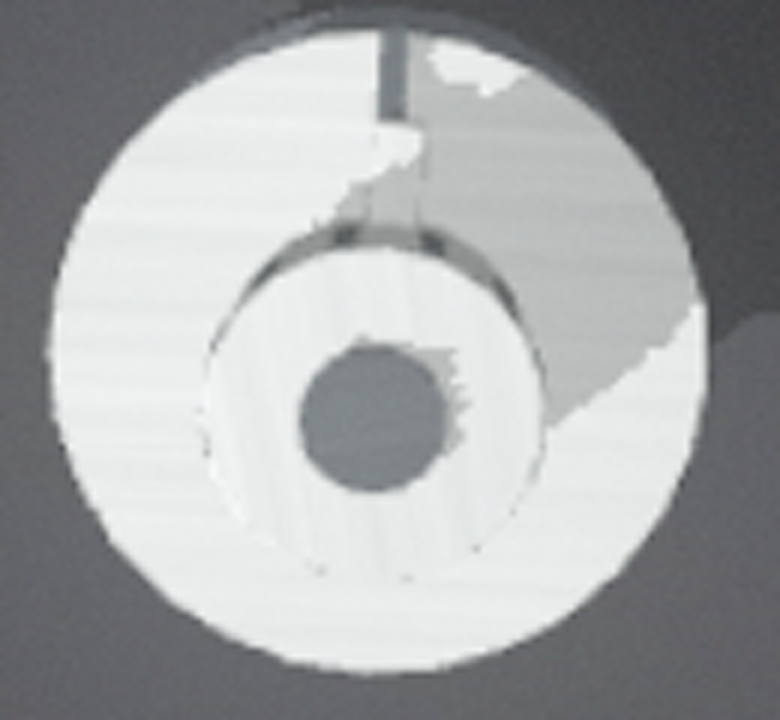

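The lug (edges 372 and 425, centre about (398,165) in the crop) sits just inside the mark bar (393,75), almost in line. Checking the angle.

```bash
python3 - <<'E'
from h import *
s=snapshot("wrist");f=lambda u,v,z:fish(s,250+(u-2.5)/6,125+(v-2.5)/6,z)[:2]
fl=[f(u,v,.076) for u,v in((50,350),(708,350),(380,672),(390,28))]
C=f(373,418,.116);print(C,(fl[0]+fl[1])/2,(fl[2]+fl[3])/2)
for c in (C,(fl[0]+fl[1])/2):
  for p in (f(398,170,.087),f(393,75,.081)): e=p-c;print(np.hypot(*e),np.arctan2(e[1],e[0]))
E
```

```text
[0.50020349 0.30165006] [0.50183717 0.30259183] [0.50019726 0.30023456]
0.03577127042412837 0.4385598229591315
0.05132517416621524 0.4879552851131356
0.03389265399416452 0.43387083698467677
0.049440674137413404 0.48662132301072186
```

Measured overshoot is about 0.05 rad against a tolerance of 0.12, so the collar is locked. Next, go above the spacer: spin to yaw 0.28 clockwise, then shift over.

```bash
python3 -m creep '[[[0,0,0],-0.11],[[0,0,0],-0.11],[[0,0,0],-0.11],[[0,0,0],-0.11],[[0,0,0],-0.11]]' | head -1; python3 -m creep '[[[0,0,0],-0.1],[[0,0,0],-0.095],[[2.08,3.41,0],0],[[2.08,3.41,0],0],[[2.08,3.41,0],0]]'|head -2; python3 -m creep '[[[2.08,3.41,0],0],[[2.08,3.41,0],0],[[2.08,3.41,0],0],[[2.08,3.41,0],0],[[2.08,3.41,0],0]]'|head -2; python3 -m creep '[[[2.08,3.41,0],0],[[2.08,3.41,0],0],[[0,0,0],0],[[0,0,0],0],[[0,0,0],0]]'
python3 - <<'E'
from h import *
s=snapshot("wrist");save(s,"g.png",(80,320,160,480),2.5)
E
```

```text
time: 4.85
time: 5.27
position: [0.5336, 0.1799, 0.2327]
time: 5.68
position: [0.5864, -0.0136, 0.233]
time: 6.1
position: [0.6075, -0.0879, 0.2329]
ee_rot: [-0.0, 0.99, -0.14, -0.001]
contact_force: [0.6, 0.6, 0.2]
width: 0.0875
```

View pics/g.png

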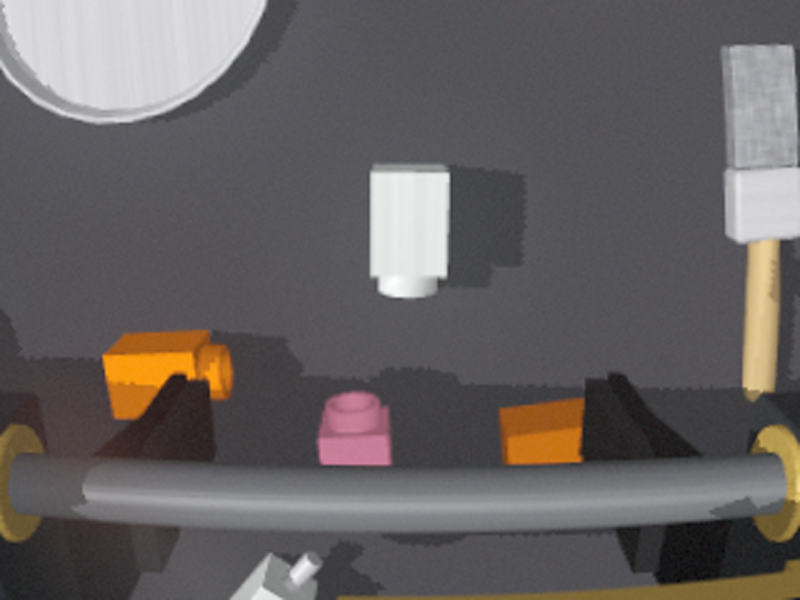

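Top face corners in the crop: (371,168), (448,168), (371,277), (448,277); the neck's end at v≈297 points towards tool +y, and jaw alignment is already good.

```bash
python3 - <<'E'
from h import *
from scipy.spatial.transform import Rotation as Ro
s=snapshot("wrist");g=get_state();w=g["ee_rot"];R=Ro.from_quat([*w[1:],w[0]]).as_matrix()
f=lambda u,v,z:fish(s,160+(u-1)/2.5,80+(v-1)/2.5,z)
T=lambda p:(R.T@(p-g["position"])*100).round(2)
print(g["position"])
for n,u,v,z in(("tl",371,169,.036),("tr",448,169,.036),("bl",371,277,.036),("br",447,277,.036),("neck top end",408,291,.033),("neck low",408,297,.010),("neckL",378,284,.018),("neckR",438,284,.018)):
    p=f(u,v,z);print(n,p.round(4),T(p))
E
```

```text
[ 0.60786818 -0.08625171  0.23371224]
tl [ 0.6054 -0.0505  0.036 ] [-1.19 -3.36 19.77]
tr [ 0.6399 -0.0603  0.036 ] [ 2.4  -3.37 19.77]
bl [ 0.5907 -0.1004  0.036 ] [-1.23  1.84 19.77]
br [ 0.6258 -0.1104  0.036 ] [ 2.42  1.84 19.77]
neck top end [ 0.6057 -0.1128  0.033 ] [ 0.55  2.63 20.07]
neck low [ 0.6032 -0.1222  0.01  ] [ 0.58  3.6  22.37]
neckL [ 0.5911 -0.1092  0.018 ] [-0.95  2.68 21.57]
neckR [ 0.6202 -0.1176  0.018 ] [ 2.08  2.68 21.57]
```

```bash
python3 -m creep '[[[0.59,3.05,2],0],[[0,0,3.5],0],[[0,0,3.5],0],[[0,0,3.5],0],[[0,0,3],0]]' 5.5|head -1; python3 -m creep '[[[0,0,1],0],[[0,0,0],0],[[0,0,0],0],[[0,0,0],0],[[0,0,0],0]]'; python3 -c "
from h import *
p=0
for i in range(5): p=p+get_state()['position']; snapshot('side')
print(p/5)"
```

```text
time: 6.62
time: 7.03
position: [0.6075, -0.1192, 0.0723]
ee_rot: [-0.0, 0.99, -0.139, 0.002]
contact_force: [1.0, -0.6, -0.1]
width: 0.0552
[ 0.60687697 -0.11930513  0.07161349]
```

```bash
python3 -m creep '[[[-0.2,-0.12,2],0],[[0,0,2],0],[[0,0,1.2],0],[[0,0,0.6],0],[[0,0,0],0]]'; python3 -m creep '[[[0,0,0],0],[[0,0,0],0]]'; python3 -c "
from h import *
p=0
for i in range(4): p=p+get_state()['position']; snapshot('side')
print(p/4)"
```

```text
time: 7.7
position: [0.6028, -0.1174, 0.01]
ee_rot: [0.0, 0.99, -0.14, -0.001]
contact_force: [0.5, 0.0, -1.1]
width: 0.055
time: 7.87
position: [0.6049, -0.1177, 0.0127]
ee_rot: [0.0, 0.99, -0.14, 0.001]
contact_force: [-0.8, -0.2, -0.4]
width: 0.055
[ 0.60487099 -0.11769729  0.01272498]
```

Position good (target 0.6052,-0.1172,0.0135). Close gently and feel the width.

```bash
python3 -m creep '[[[0,0,-0.05],0],[[0,0,0],0],[[0,0,0],0],[[0,0,0],0],[[0,0,0],0]]' 2.4 6; python3 -m creep '[[[0,0,0],0],[[0,0,0],0],[[0,0,0],0],[[0,0,0],0]]'
```

```text
time: 8.48
position: [0.6039, -0.1174, 0.0121]
ee_rot: [-0.0, 0.99, -0.14, 0.0]
contact_force: [-0.3, -0.3, -0.2]
width: 0.0296
time: 8.82
position: [0.6039, -0.1175, 0.0121]
ee_rot: [0.0, 0.99, -0.14, 0.0]
contact_force: [0.6, -0.6, -0.7]
width: 0.0285
```

```bash
python3 -m creep '[[[0,0,-0.5],0],[[0,0,-0.8],0],[[0,0,-0.8],0],[[0,0,-0.8],0],[[0,0,-0.8],0]]'; python3 -m creep '[[[0,0,-0.8],0],[[0,0,-0.8],0],[[0,0,-0.8],0],[[0,0,0],0],[[0,0,0],0]]'; python3 - <<'E'
from h import *
s=snapshot("side");d=snapshot("scene")
a=s["color"][160:260,290:430,::-1];b=d["color"][150:250,230:370,::-1]
cv2.imwrite("pics/h.png",cv2.resize(np.vstack([a,b]),None,fx=3,fy=3,interpolation=cv2.INTER_CUBIC))
E
```

```text
time: 9.23
position: [0.6042, -0.1175, 0.0503]
ee_rot: [0.0, 0.99, -0.14, 0.0]
contact_force: [0.3, 0.4, -0.8]
width: 0.0289
time: 9.65
position: [0.6044, -0.1176, 0.0738]
ee_rot: [0.0, 0.99, -0.14, 0.001]
contact_force: [0.2, 0.9, -1.5]
width: 0.0286
```

View pics/h.png

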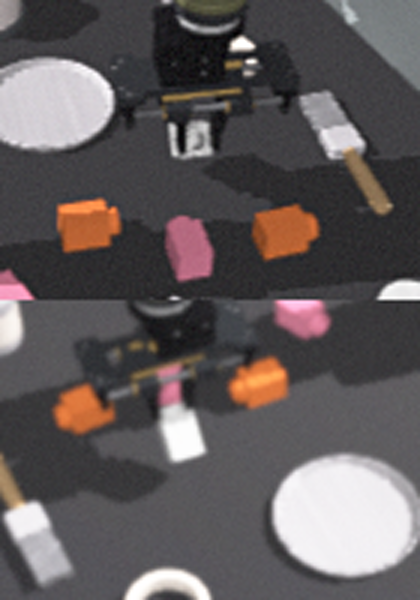

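Side: the hole end is between the fingers at (190,135). Scene: the body sticks out behind at (182,435). It is lifted; I'll read the tilt from depth, then loosen the grip to 3 N so it can swing.

```bash
cat >> h.py <<'E'
def tilt():
    g=get_state();tcp=g["position"]
    from scipy.spatial.transform import Rotation as Ro
    w=g["ee_rot"];R=Ro.from_quat([*w[1:],w[0]]).as_matrix()
    for n in("scene","side"):
        s=snapshot(n);P=pts(s);c=s["color"].astype(int)
        q=(P-tcp)@R
        m=(c.min(-1)>95)&(c.max(-1)-c.min(-1)<35)&(abs(q[...,0])<.03)&(abs(q[...,1])<.09)&(q[...,2]>-.03)&(q[...,2]<.09)&(P[...,2]>.004)
        p=q[m]*1000
        if len(p)<10: print(n,len(p));continue
        print(n,len(p),"tool y lo/hi",np.percentile(p[:,1],[2,98]).round(),"tool z(down) lo/hi",np.percentile(p[:,2],[2,98]).round(),"x",np.percentile(p[:,0],[2,98]).round())
        for a in range(-70,40,10):
            r=p[(p[:,1]>=a)&(p[:,1]<a+10)]
            if len(r)>2: print("  y",a,len(r),"z min/med/max",r[:,2].min().round(),np.median(r[:,2]).round(),r[:,2].max().round())
    print(g["time"],tcp.round(4),g["contact_force"],g["width"])
E
python3 -c "from h import *; tilt()"; python3 -m creep '[[[0,0,0],0],[[0,0,0],0],[[0,0,0],0],[[0,0,0],0]]' - 3; python3 -c "from h import *; tilt()"
```

```text
scene 221 tool y lo/hi [-60.  -6.] tool z(down) lo/hi [-19.  50.] x [-19.  20.]
  y -70 4 z min/med/max 14.0 14.0 14.0
  y -60 39 z min/med/max 3.0 13.0 18.0
  y -50 46 z min/med/max -8.0 5.0 29.0
  y -40 41 z min/med/max -11.0 -2.0 25.0
  y -30 42 z min/med/max -19.0 -10.0 64.0
  y -20 32 z min/med/max -21.0 -12.0 68.0
  y -10 14 z min/med/max -16.0 -4.0 19.0
side 118 tool y lo/hi [-48.  10.] tool z(down) lo/hi [-21.  37.] x [-25.  14.]
  y -50 7 z min/med/max 14.0 28.0 39.0
  y -40 16 z min/med/max -1.0 16.0 31.0
  y -30 17 z min/med/max -9.0 21.0 38.0
  y -20 21 z min/med/max -15.0 -9.0 28.0
  y -10 18 z min/med/max -22.0 -13.0 13.0
  y 0 36 z min/med/max -23.0 1.0 16.0
  y 10 3 z min/med/max -0.0 0.0 4.0
9.75 [ 0.6036 -0.1174  0.0727] [-1.11990738  0.38420696 -1.13098067] 0.02860900650243782
time: 10.18
position: [0.6038, -0.1175, 0.0729]
ee_rot: [0.0, 0.99, -0.14, -0.0]
contact_force: [-0.3, -0.7, -1.1]
width: 0.0285
scene 198 tool y lo/hi [-24.   8.] tool z(down) lo/hi [-11.  54.] x [-17.  20.]
  y -30 68 z min/med/max -11.0 24.0 51.0
  y -20 73 z min/med/max -26.0 8.0 57.0
  y -10 20 z min/med/max -19.0 -5.0 48.0
  y 0 36 z min/med/max -11.0 3.0 52.0
side 210 tool y lo/hi [-13.  20.] tool z(down) lo/hi [-8. 53.] x [-20.  15.]
  y -20 26 z min/med/max -8.0 2.0 33.0
  y -10 8 z min/med/max -7.0 37.0 50.0
  y 0 30 z min/med/max -12.0 4.0 55.0
  y 10 141 z min/med/max -10.0 22.0 56.0
  y 20 5 z min/med/max 13.0 20.0 42.0
10.1833 [ 0.6038 -0.1175  0.0729] [-0.28511007 -0.68295907 -1.13128307] 0.028514800746450398
```

It swung down. Fitting the faces' tilt, then squaring.

```bash
cat >> h.py <<'E'
def face():
    from scipy.spatial.transform import Rotation as Ro
    g=get_state();tcp=g["position"];w=g["ee_rot"];R=Ro.from_quat([*w[1:],w[0]]).as_matrix()
    for n,lo,hi in(("scene",-.04,-.01),("side",.005,.04)):
        s=snapshot(n);P=pts(s);c=s["color"].astype(int);q=(P-tcp)@R
        m=(c.min(-1)>60)&(c.max(-1)-c.min(-1)<35)&(abs(q[...,0])<.016)&(q[...,1]>lo)&(q[...,1]<hi)&(q[...,2]>.008)&(q[...,2]<.05)
        p=q[m]*1000;A=np.c_[p[:,2],p[:,0],np.ones(len(p))]
        for _ in range(4):
            k=np.linalg.lstsq(A,p[:,1],rcond=None)[0];e=abs(A@k-p[:,1]);b=e<max(2,1.5*np.median(e));A,p=A[b],p[b]
        print(n,len(p),"dy/dz(down), dy/dx, y0(mm)",k.round(3),"res",np.median(e).round(2))
    print(g["time"],tcp.round(4),g["width"])
E
python3 -c "from h import *; face()"
```

```text
scene 50 dy/dz(down), dy/dx, y0(mm) [  0.058   0.075 -23.052] res 0.69
side 61 dy/dz(down), dy/dx, y0(mm) [ 0.028 -0.084 15.828] res 0.84
10.2833 [ 0.6039 -0.1175  0.073 ] 0.028453377915874743
```

Tilt is only about 0.03–0.06 rad off vertical. Firm up the grip, lift, and carry it to the tray gently.

```bash
python3 -m creep '[[[0,0,0],0],[[0,0,0],0],[[0,0,0],0],[[0,0,0],0]]' - 12; python3 -m creep '[[[0,0,0],0],[[0,0,0],0],[[0,0,0],0]]' - 25;python3 -m creep '[[[0,0,-0.6],0],[[0,0,-1.2],0],[[0,0,-1.5],0],[[0,0,-1.5],0],[[0,0,-1.5],0]]' | tail -1;python3 -m creep '[[[0,0,-1.5],0],[[0,0,-1.5],0],[[0,0,-1.5],0],[[0,0,-1.2],0],[[0,0,-0.7],0]]'; python3 -c "from h import *; face()"
```

```text
time: 10.72
position: [0.604, -0.1175, 0.0731]
ee_rot: [0.0, 0.99, -0.14, 0.0]
contact_force: [-0.1, -0.3, -1.5]
width: 0.0286
time: 10.97
position: [0.604, -0.1175, 0.0731]
ee_rot: [0.0, 0.99, -0.14, 0.0]
contact_force: [-0.3, -0.1, -0.7]
width: 0.028
width: 0.0283
time: 11.8
position: [0.6049, -0.1176, 0.203]
ee_rot: [-0.0, 0.99, -0.14, 0.002]
contact_force: [0.2, -0.1, -1.4]
width: 0.0283
scene 55 dy/dz(down), dy/dx, y0(mm) [ 6.1000e-02  1.0000e-03 -2.2407e+01] res 0.69
side 89 dy/dz(down), dy/dx, y0(mm) [ 0.043 -0.032 15.462] res 0.88
11.8 [ 0.6049 -0.1176  0.203 ] 0.0282580484031767
```

```bash
python3 -m creep '[[[-0.5,-0.5,0],0],[[-1,-1.1,0],0],[[-1.1,-1.2,0],0],[[-1.1,-1.2,0],0],[[-1.1,-1.2,0],0]]'|head -1; python3 -m creep '[[[-1.1,-1.2,0],0],[[-1.1,-1.2,0],0],[[-1.1,-1.2,0],0],[[-1.1,-1.2,0],0],[[-1.1,-1.2,0],0]]'|head -1; python3 -m creep '[[[-1.1,-1.2,0],0],[[-1.1,-1.2,0],0],[[-1.1,-1.2,0],0],[[-1,-1.1,0],0],[[-0.5,-0.5,0],0]]'|head -1;python3 -m creep '[[[0,0,0],0],[[0,0,0],0],[[0,0,0],0],[[0,0,0],0],[[0,0,0],0]]'; python3 -c "
from h import *
face()
s=snapshot('side');d=snapshot('scene');w=snapshot('wrist')
a=s['color'][60:210,220:390,::-1];b=d['color'][120:270,270:440,::-1]
cv2.imwrite('pics/i.png',cv2.resize(np.hstack([a,b]),None,fx=2.3,fy=2.3,interpolation=cv2.INTER_CUBIC))"
```

```text
time: 12.32
time: 12.73
time: 13.15
time: 13.57
position: [0.5044, 0.081, 0.1999]
ee_rot: [0.0, 0.99, -0.14, -0.0]
contact_force: [0.1, -1.0, -0.3]
width: 0.0282
scene 63 dy/dz(down), dy/dx, y0(mm) [ 5.4000e-02 -1.7000e-02 -2.2815e+01] res 0.59
side 49 dy/dz(down), dy/dx, y0(mm) [ 0.044 -0.038 15.126] res 0.97
13.5667 [0.5044 0.081  0.1999] 0.02824771867887555
```

View pics/i.png

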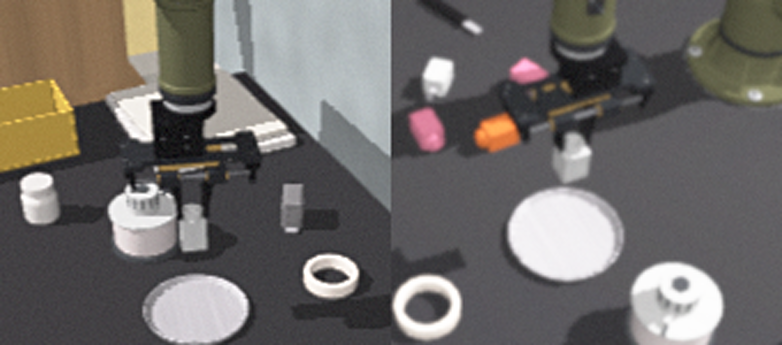

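The spacer hangs upright, neck and hole up, above the tray (side (193,228), scene (572,160)); the lug still points at the mark, and the stud is untouched. Tilt is about 0.05 rad, TCP (0.504,0.081) against a tray centre of (0.506,0.086), and the width is steady. Handing in.

```bash
python3 -m creep '[[[0,0,0],0],[[0,0,0],0],[[0,0,0],0],[[0,0,0],0],[[0,0,0],0]]'; python3 -c "
from h import *
face();print(np.abs(get_state()['joint_velocities']).max());print(finish_job())"
```

```text
time: 14.23
position: [0.5041, 0.0819, 0.2001]
ee_rot: [0.0, 0.99, -0.14, 0.0]
contact_force: [-0.4, 0.1, -1.5]
width: 0.0278
scene 65 dy/dz(down), dy/dx, y0(mm) [  0.044  -0.027 -22.408] res 0.72
side 59 dy/dz(down), dy/dx, y0(mm) [6.6000e-02 2.0000e-03 1.5216e+01] res 0.79
14.2333 [0.5041 0.0819 0.2001] 0.02782572956563915
0.0015462115863414826
the job is handed in; nothing more can be done
None
```

I locked the collar, then picked up the spacer and handed the job in at about 14 s. The spacer was held hole-up and still over the middle of the tray.

**Collar:** I turned it about 1.02 rad clockwise. A close wrist view put the lug roughly 0.05 rad past the mark (about 1.35 rad, limit 1.42). My earlier measurement of the mark put it almost exactly on it. I didn't correct this, since it is within tolerance either way.

**Spacer:** I gripped the neck with the fingertips and lifted. Easing the grip to 3 N let the body swing down until the hole faced up, and I then tightened to 25 N.

**Last checks before handing in:**
- **Tilt:** 0.04 to 0.07 rad off vertical, against a limit of 0.26.
- **Height:** the mouth was about 0.21 m above the table.
- **Position:** within about 1 cm of the tray's centre.
- **Stillness:** joint speeds were about 0.0015 rad/s.

**Disagreements:**
- The fingers read 28 mm on the neck instead of 30 mm. They were probably gripping slightly off its widest line, but the grip stayed steady.
- The scene and side cameras disagreed by up to about 9 mm on the spacer and the collar, so I used the close wrist view for both grasps.
- The tray's position is the average of the scene and side views, which differed there by only about 4 mm.

The stud and the other things were never touched.

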